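# Zero the reader and click its filter slide into the notch

## Robot

A 7-joint arm with a two-finger parallel gripper is mounted at the origin on the work surface. World frame = base frame: x ahead of the robot, y to its left, z up, the work surface at z = 0. Lengths are in m, angles in degrees, forces in N, time in s.
With the tool pointing down it reaches from about 0.425 to 0.925 m from the base axis. Payload 6.8 kg.
Tool frame: the origin (TCP) lies midway between the tips of the shut fingers; the grasp point (between the pads) lies 19 mm behind it; z points along the fingers, y is the line along which they close (so a half turn about z gives the same grasp; the last joint's range is limited). The gripper opens to 85 mm and grips with 20 to 120 N. Pads are 22 mm wide; open, the fingers measure 114 mm over their backs; the gripper's body (76 mm by 85 mm) begins 54 mm behind the grasp point. The pads swing forward as they close: fully open they stand 13 mm farther back than shut.
Start: joints at [67.03, 27.33, 1.283, 89.118, -0.659, 63.558, -4.761], TCP at [0.195, -0.646, 0.231] pointing down, gripper open.
Joint ranges: [-169.35, 169.35], [-19.33, 120.38], [-80.79, 83.38], [13.8, 139.57], [-78.32, 258.32], [9.67, 109.79], [-169.56, 169.56]. Speed limits (degrees/s): [136.94, 136.94, 180, 180, 180, 180, 180].

## Interface

Orientations are given as [roll, pitch, yaw] about the fixed x, y, z axes, in that order (R = Rz(yaw) Ry(pitch) Rx(roll)).
In Python, from station import r, cam, readout gives the robot as it stands (r), with the cameras (cam) and the readings (readout).
- The arm moves only by the shell command python3 shift.py FILE [OPENING] [FORCE], which reads ROWS from the file FILE. ROWS is a JSON list of rows, 1 to 10 of them, each of 6 numbers: dx, dy, dz in fractions of the full range, 1 being 80 cm, then a rotation vector rx, ry, rz in fractions of the full range, 1 being 180 degrees; each row shifts and turns the commanded pose from where the row before left it, along the tool's axes as they then stand; what a row does not reach is not made up. A row lasts 1/10 s, in which the tool goes at most 0.05 m and 8.59 degrees, less where a joint would pass 70% of its speed; a pose out of reach is approached as far as the arm can. OPENING is the finger opening in m, set as the command begins (- or left out keeps the last). The fingers move at their own pace and stop on an object; FORCE is the grip in N (left out, the last holds). Time passes only in rows, so rows that do not move let the fingers close. It prints the time, the measured TCP pose, the force, the opening and the grip force at its end. A shift or turn number past 1, either way, is cut back to 1. Input that does not fit is refused with a message, and nothing moves.
- readout.get_state(): the state, without advancing time (a new reading comes with each control period).
- cam.camera(name): name is "scene" or "side" or "wrist"; returns a dict with "frame" (400x640x3 uint8, red, green, blue), "fx", "fy", "cx", "cy" (pixels), "R" (3x3) and "t" (3): a world point X has camera coordinates R X + t. Camera axes: x right, y down, z forward; pixel columns grow to the right and rows downward; lengths in m; the calibration is good to about 2 mm. A picture is of the moment at which its call begins. There is no depth.
- r.job_done(): hands the job in; it is judged then, once.
The state is a dict: "time": time; "joint_positions": joint angles; "dq": joint speeds; "joint_torque": joint torques, N m; "tcp_pos": TCP position; "ee_rot": TCP orientation; "contact_force": force on the tool from outside, world axes, zero at the start; "torque": the same for the moment, N m; "opening": finger opening in m; "grasp_force": force on a finger pad.
Only numpy, scipy, OpenCV 4.12 (cv2) and the standard library are available. Lean on these libraries where they do the work, as an engineer would, in place of code of your own. Each camera call takes 0.05 s, during which the arm holds its last target. There are 200 camera calls.

## Task

On the white benchtop reader, take hold of the dark filter slide by its upright tab, push it right home against the stop block with the sprung plunger and hold it pressed there for a full second so that the reader zeroes. Then draw it back the other way along the rail until you feel the detent ball drop into its notch. Finish there, still gripping the tab with the slide at rest in the notch, and leave the other things on the bench where they stand.

Things in the scene. Friction and masses are not known exactly. Their poses are not given: they have to be found in the camera images.
- reader: the reader, a white box 170 (x) x 360 (y) x 50 mm tall, fixed, turned by up to 0.4 rad. Origin: centre of its underside. A grey optics head rises to 80 mm along its far side (own x 27 to 83 mm). On top, along own y at own x = -30 mm, runs the rail: two aluminium guide bars 250 mm long, tops 60 mm above the bench, with an aluminium stop block at each end
- home_stop (a point): the home stop, at the reader's -y end of the rail (the robot's right): middle of the block's face, at own x -30, y -107.5, z 58 mm of the reader. Block 50 (x) x 25 (y) mm, top 68 mm above the bench; the sprung plunger stands out of this face
- far_stop (a point): the plain stop block at the +y end of the rail, same size, no plunger: middle of its face, reader y +107.5 mm. The slide should not need to go so far
- slide: filter slide: dark steel plate 40 (x) x 85 (y) x 12 mm with two round windows and an upright tab in its middle. Origin: centre of the plate's underside, 52 mm above the bench; axes parallel to the reader's. It slides only along reader y: origin at y -65 mm is home, +65 mm the far end. About 0.2 kg, drags with about 1.5 N. Starts 12 to 40 mm from home; the hidden notch lies 55 to 95 mm from home
- tab (a point): point to grip: middle of the upright tab, 90 mm above the bench, 38 mm above the slide's origin. Tab 26 (x) x 12 (y) mm, 45 mm tall, top 109 mm above the bench; grip it from above with the fingers closing along the reader's y (the 12 mm)
- plunger (a joint): how far the sprung plunger is pushed in, m: 0 = out (8 mm proud of the stop's face), 0.008 = slide hard against the stop. Steel pin 8 mm across, axis 58 mm above the bench; it pushes back with 1.6 N at first, 4.8 N fully in, so it pushes the slide off again when let go
- ball (a joint): height of the sprung detent ball under the slide, m (out of sight): about 0.002 while it rides on the flat track, -0.001 when dropped into the notch. From about 4 mm before the notch the slide is pulled forward into it, with up to about 8 N; once in, it takes about 12 to 17 N either way to pull it out again, and between stop and notch only the drag is felt
- beaker: small glass beaker, 68 mm across, 85 mm tall, empty. A bystander; origin: centre of its underside
- amber_bottle: amber glass reagent bottle with a blue cap, 56 mm across, 115 mm tall. A bystander; origin: centre of its underside
- wash_bottle: white plastic bottle with a yellow cap, 68 mm across, 160 mm tall. A bystander; origin: centre of its underside
- petri_dishes: stack of three clear Petri dishes, 90 mm across, 44 mm tall. A bystander; origin: centre of its underside
- tip_box: grey pipette-tip box with a clear lid, 87 x 127 x 65 mm. A bystander; origin: centre of its underside
- tube_rack: white rack of capped tubes, 60 x 204 mm, 78 mm tall. A bystander; origin: centre of its underside
- spatula: steel spatula with a broad blade lying flat, 180 mm long. A bystander; origin: centre of its underside, mid-length

How it is judged (in metres and radians):
On the way, in this order (a step that is already met when the one before it is completed fails the run):
1. the slide is held pressed home against the stop, plunger fully in, for a second (value of joint plunger above 0.0065 m and contact force between the fingers and slide above 1 N), for 0.9 s.
2. the slide rests in the notch with the fingers on it (value of joint ball below 0.0006 m and value of joint plunger below 0.002 m and linear speed of slide below 0.01 m/s and contact force between the fingers and slide above 2 N), for 0.3 s.
At the end, for the whole second after the job is handed in: the fingers still hold the slide (more than 2 N on it), it is at rest (under 10 mm/s) with the detent ball down in the notch (its height below 0.6 mm; riding on the track it is at 2 mm), the plunger is out, and no bystander has moved by more than 30 mm (all of step 2 and not (distance of any of beaker, amber_bottle, wash_bottle, petri_dishes, tip_box, tube_rack, spatula from where it was at the start of the episode above 0.03 m)); the arm keeps its last pose, push and grip.
It fails at once if a bystander is moved by more than 30 mm (distance of any of beaker, amber_bottle, wash_bottle, petri_dishes, tip_box, tube_rack, spatula from where it was at the start of the episode above 0.03 m).
It also fails if it takes over 53 s, if anything falls off the work surface, if the arm or the gripper's body presses on something with over 40 N, if the wrist force passes 120 N, or if a joint passes its speed limit or range.

## Working session

There is one attempt and no reset: what is moved stays moved. The work goes in short steps, Python scripts to look and compute and a shell command to move; the robot and the scene stay as the last step left them, time stands still between calls to the robot, and variables do not carry over. Pictures are saved under pics/ and viewed, at most 10 in all, crops included, and the job is handed in when it is done.

```bash
ls; mkdir -p pics
python3 - <<'E'
from station import r, cam, readout
import cv2,pickle
d={}
for n in("scene","side"):
    c=cam.camera(n); d[n]=c; cv2.imwrite(f"pics/{n}0.png",c["frame"][:,:,::-1]); print(n,c["fx"],c["cx"],c["cy"],(-c["R"].T@c["t"]).round(3))
pickle.dump(d,open("cams0.pkl","wb"))
s=readout.get_state(); print(s)
E
```

```text
pics
shift.py
station.py
scene 435.0035578023063 317.8306345692531 193.27730467959748 [1.014 0.767 1.222]
side 508.503596241844 322.49163608385373 205.3081821433512 [-0.373  1.095  0.908]
{'time': 0.1, 'joint_positions': array([67.03145699, 27.37017214,  1.28081795, 89.17011367, -0.65647838,
       63.55973307, -4.76033678]), 'dq': array([-0.06929097, -0.12612715, -0.05884651, -0.24838189,  0.05902402,
        0.05040851,  0.10282208]), 'joint_torque': array([ 5.72972931e-03, -5.97757137e+01,  1.61424849e+00, -2.81955153e+01,
        1.28686058e-02,  5.04462878e-03,  7.16400699e-07]), 'tcp_pos': array([ 0.19463481, -0.64578696,  0.23045224]), 'ee_rot': array([-1.79907778e+02,  9.15225670e-03,  1.67774686e+01]), 'contact_force': array([0.00041699, 0.29825572, 0.04141046]), 'torque': array([-0.02338693,  0.0234145 , -0.05036013]), 'grasp_force': 0.0, 'opening': 0.08526458762792823}
```

View pics/scene0.png

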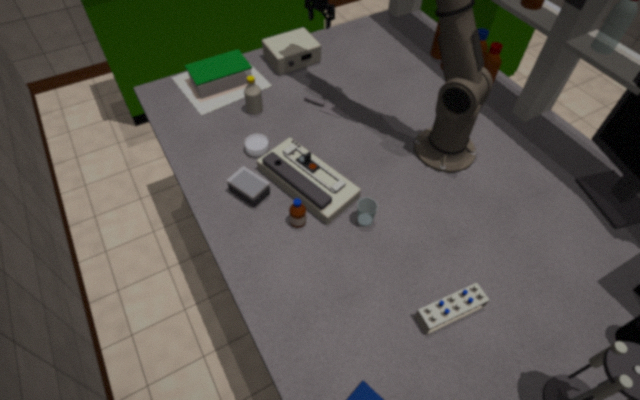

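View pics/side0.png

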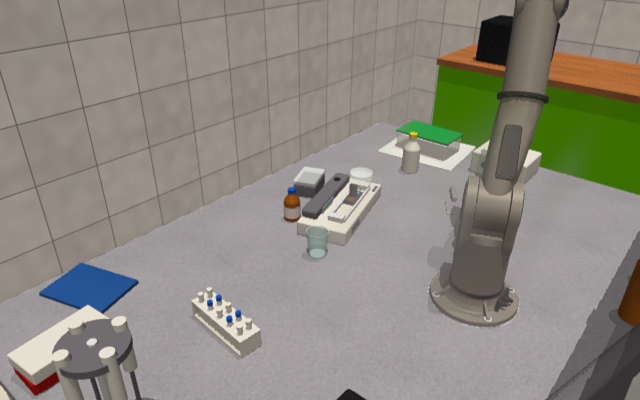

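The scene view shows the reader around (308,178) with the tab near (306,156). In the side view the reader is at (340,208) and the tab near (355,188). I'll enlarge both.

Run:
```python
import pickle,cv2,numpy as np
d=pickle.load(open("cams0.pkl","rb"))
a=d["scene"]["frame"][130:225,250:365]; b=d["side"]["frame"][160:255,280:395]
f=lambda x,g:cv2.resize(np.clip(x.astype(float)*g,0,255).astype(np.uint8),None,fx=5,fy=5,interpolation=cv2.INTER_CUBIC)
im=np.vstack([f(a,1.5),f(b,1.2)])
im=np.hstack([f(a,1.6)[:, :],f(b,1.2)]); im=cv2.resize(im,None,fx=.69,fy=.69)
print(im.shape)
cv2.imwrite("pics/crop1.png",im[:,:,::-1])
```

```text
(328, 793, 3)
```

View pics/crop1.png

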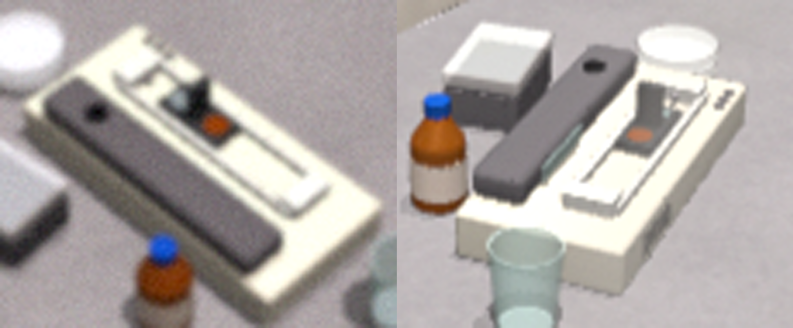

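The crop shows the white reader, with the tab's top at scene (309,154) and side (355,185), and the orange window beside it. I'll cast rays for a rough pose, then refine it with the wrist camera.

```bash
cat > h.py <<'E'
import numpy as np
def ray(c,u,v):
    d=c["R"].T@np.array([(u-c["cx"])/c["fx"],(v-c["cy"])/c["fy"],1]); return -c["R"].T@c["t"],d/np.linalg.norm(d)
def plane(c,u,v,z):
    o,d=ray(c,u,v); return o+d*(z-o[2])/d[2]
def tri(obs):
    A=np.zeros((3,3));b=np.zeros(3);L=[ray(*o) for o in obs]
    for o,d in L: P=np.eye(3)-np.outer(d,d);A+=P;b+=P@o
    X=np.linalg.solve(A,b); return X,[np.linalg.norm(np.cross(X-o,d)) for o,d in L]
def proj(c,X):
    p=c["R"]@np.asarray(X)+c["t"]; return np.array([c["fx"]*p[0]/p[2]+c["cx"],c["fy"]*p[1]/p[2]+c["cy"]])
E
python3 - <<'E'
import pickle;from h import *
d=pickle.load(open("cams0.pkl","rb")); s,e=d["scene"],d["side"]
S=lambda x,y:(s,x/3.45+250,y/3.45+130); E=lambda x,y:(e,(x-396.5)/3.45+280,y/3.45+160)
print("tab",tri([S(203,82),E(655,85)]))
for p in [(140,25),(380,208),(267,300),(25,110)]: print("S",plane(*S(*p),.05).round(3))
for p in [(742,80),(628,250),(458,222)]: print("E",plane(*E(*p),.05).round(3))
for n,p,q in [("plus-near corner",(380,208),(628,250)),("minus-near",(140,25),(742,80)),("window",(216,125),(640,134))]: print(n,tri([S(*p),E(*q)]))
print("amber cap",tri([S(163,240),E(438,98)]))
E
```

```text
tab (array([ 0.51480692, -0.14722912,  0.1063873 ]), [np.float64(0.0028526885698828327), np.float64(0.0028526885698827616)])
S [ 0.511 -0.297  0.05 ]
S [0.419 0.044 0.05 ]
S [0.574 0.086 0.05 ]
S [ 0.673 -0.245  0.05 ]
E [ 0.516 -0.309  0.05 ]
E [0.407 0.031 0.05 ]
E [0.554 0.095 0.05 ]
plus-near corner (array([0.41153811, 0.03249705, 0.04306807]), [np.float64(0.006938338771731431), np.float64(0.006938338771731539)])
minus-near (array([ 0.51064521, -0.2979711 ,  0.05366591]), [np.float64(0.00303521942359949), np.float64(0.0030352194235995365)])
window (array([ 0.51283232, -0.12339292,  0.06255911]), [np.float64(0.0024250121985004056), np.float64(0.002425012198500529)])
amber cap (array([0.64799964, 0.01856733, 0.11466696]), [np.float64(0.00016748494687469166), np.float64(0.0001674849468747094)])
```

The rows are not in the units I measure in: shifts go in shares of 80 cm and turns go in shares of 180 degrees. I convert before sending: 0.03 m / 0.8 = 0.0375, -0.026 m / 0.8 = -0.0325.

```bash
echo '[[0.0188,-0.0163,-0.0063,0,0,0],[0.0375,-0.0325,-0.0063,0,0,0],[0.0375,-0.0325,-0.0063,0,0,0],[0.0375,-0.0325,-0.0063,0,0,0],[0.0375,-0.0325,0,0,0,0],[0.0375,-0.0325,0,0,0,0],[0.0375,-0.0325,0,0,0,0],[0.0375,-0.0325,0,0,0,0],[0.0375,-0.0325,0,0,0,0],[0.0375,-0.0325,0,0,0,0]]' > rows.txt && python3 shift.py rows.txt 0.06
echo '[[0.0375,-0.0325,0,0,0,0],[0.0375,-0.0325,0,0,0,0],[0.0375,-0.0325,0,0,0,0],[0.0188,-0.0163,0,0,0,0],[0,0,0,0,0,0],[0,0,0,0,0,0],[0,0,0,0,0,0]]' > rows.txt && python3 shift.py rows.txt
python3 - <<'E'
from station import r, cam, readout
import cv2,pickle
c=cam.camera("wrist"); cv2.imwrite("pics/w1.png",c["frame"][:,:,::-1]); pickle.dump(c,open("w1.pkl","wb"))
print((-c["R"].T@c["t"]).round(3),c["R"].round(2),readout.get_state()["contact_force"])
E
```

```text
time: 1.1
tcp_pos: [0.3971, -0.3248, 0.2516]
ee_rot: [180.0, -0.0, 16.8]
contact_force: [-0.2, 0.0, 0.7]
opening: 0.0597
grasp_force: 0.0
time: 1.8
tcp_pos: [0.4698, -0.2109, 0.2513]
ee_rot: [180.0, 0.0, 16.7]
contact_force: [-0.2, 0.2, 0.0]
opening: 0.0603
grasp_force: 0.0
[ 0.549 -0.184  0.393] [[ 0.29 -0.96  0.  ]
 [-0.9  -0.27  0.33]
 [-0.31 -0.1  -0.94]] [-0.81525274 -1.089739   -0.40466385]
```

View pics/w1.png

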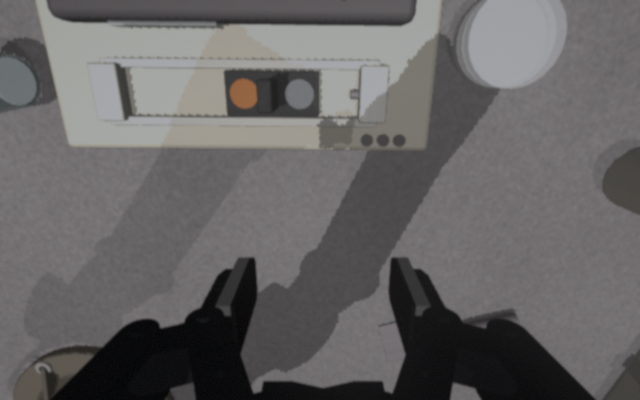

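The wrist view shows the whole rail. The slide windows are at (244,93) and (299,94) with the tab between them at about (267,95). The home stop block with its plunger is on the right at (372,93), and the reader's front edge runs from (70,146) to (425,149).

```bash
cat > m.py <<'E'
from h import *; import cv2
def windows(c,box):
    x0,y0,x1,y1=box; f=c["frame"][y0:y1,x0:x1]; hsv=cv2.cvtColor(f,cv2.COLOR_RGB2HSV); out=[]
    dark=(hsv[...,2]<75).astype(np.uint8)
    cs,_=cv2.findContours(dark,cv2.RETR_EXTERNAL,cv2.CHAIN_APPROX_NONE); k=max(cs,key=cv2.contourArea)
    org=((hsv[...,1]>110)&(hsv[...,2]>70)).astype(np.uint8); m=cv2.moments(org,True)
    return cv2.boundingRect(k),cv2.minAreaRect(k),(x0+m["m10"]/m["m00"],y0+m["m01"]/m["m00"])
E
python3 - <<'E'
import pickle; from m import *
c=pickle.load(open("w1.pkl","rb"))
br,mr,o=windows(c,(205,55,340,130)); print(br,mr,o)
f=c["frame"]
# front edge by gradient: per-column last bright row
V=cv2.cvtColor(f,cv2.COLOR_RGB2GRAY).astype(float); P=[]
for u in range(90,310,4):
    g=V[130:165,u]; dv=np.diff(cv2.GaussianBlur(g[:,None],(1,3),0)[:,0]); i=dv.argmin(); P.append((u,130+i+.5,dv[i]))
P=np.array(P); l=cv2.fitLine(P[:,:2].astype(np.float32),cv2.DIST_HUBER,0,.01,.01).ravel(); print("front",l)
X=np.array([plane(c,u,l[3]+l[1]/l[0]*(u-l[2]),.05) for u in(90,310)]); e=X[0]-X[1]; print(X.round(4),"yaw",np.degrees(np.arctan2(-e[0],e[1])))
for n,p,z in [("org",(244,93),.064),("gry",(299,94),.064),("fl",(70,146),.05),("fr",(425,149),.05),("homeface",(359,93),.068),("farface",(126,91),.068)]: print(n,plane(c,*p,z).round(4))
E
```

```text
(20, 15, 94, 47) ((66.48497009277344, 38.172882080078125), (93.50514221191406, 45.380889892578125), 0.7345210313796997) (243.48710166919574, 93.19119878603945)
front [9.999781e-01 6.617563e-03 1.896000e+02 1.470000e+02]
[[ 0.4198  0.0165  0.05  ]
 [ 0.4807 -0.1922  0.05  ]] yaw 16.287260618132883
org [ 0.5144 -0.1211  0.064 ]
gry [ 0.5278 -0.1689  0.064 ]
fl [0.4144 0.0354 0.05  ]
fr [ 0.5123 -0.3019  0.05  ]
homeface [ 0.5443 -0.2201  0.068 ]
farface [ 0.4864 -0.0209  0.068 ]
```

Converted, -0.03 m / 0.8 = -0.0375, -0.02 m / 0.8 = -0.025.

```bash
echo '[[0.025,-0.025,0,0,0,0],[0.0375,-0.0375,0,0,0,0],[-0.0125,-0.025,0,0,0,0],[-0.0375,0,0,0,0,0],[-0.0375,0,0,0,0,0],[0,0,0,0,0,0],[0,0,0,0,0,0],[0,0,0,0,0,0]]' > rows.txt && python3 shift.py rows.txt 0.05
python3 - <<'E'
from station import r, cam, readout
import cv2,pickle
c=cam.camera("wrist"); cv2.imwrite("pics/w2.png",c["frame"][:,:,::-1]); pickle.dump(c,open("w2.pkl","wb"))
E
```

```text
time: 2.65
tcp_pos: [0.4321, -0.1491, 0.2516]
ee_rot: [180.0, -0.1, 16.7]
contact_force: [0.3, -0.3, 0.1]
opening: 0.0501
grasp_force: 0.0
```

View pics/w2.png

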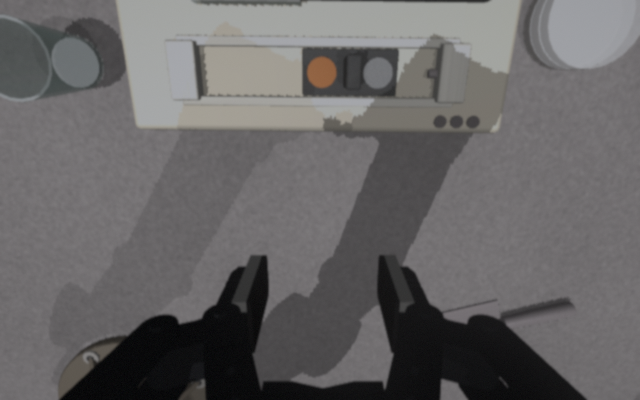

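The second wrist view has the windows at (322,72) and (378,73), the tab at about (353,71) and the stop block at (452,72). I'll triangulate these against the first view.

Run:
```python
import pickle; from m import *
a=pickle.load(open("w1.pkl","rb"));b=pickle.load(open("w2.pkl","rb"))
def grey(c,box):
    x0,y0,x1,y1=box; v=cv2.cvtColor(c["frame"][y0:y1,x0:x1],cv2.COLOR_RGB2HSV)
    m=((v[...,2]>75)&(v[...,1]<60)).astype(np.uint8); n,l,s,ce=cv2.connectedComponentsWithStats(m); i=1+s[1:,4].argmax(); return ce[i]+[x0,y0],s[i]
oa=windows(a,(205,55,340,130))[2];ob=windows(b,(300,46,400,98))[2]
ga,sa=grey(a,(281,74,317,114));gb,sb=grey(b,(361,52,394,92)); print(oa,ob,ga,sa,gb,sb)
for n,p,q in [("org",oa,ob),("gry",ga,gb)]: print(n,tri([(a,*p),(b,*q)]),plane(a,*p,.064).round(4),plane(b,*q,.064).round(4))
for n,p,q in [("homeface",(359,93),(438,72)),("farface",(126,91),(199,70)),("fr corner",(425,149),(500,131))]: print(n,tri([(a,*p),(b,*q)])[0].round(4))
c=(plane(a,*oa,.064)+plane(b,*ob,.064)+plane(a,*ga,.064)+plane(b,*gb,.064))/4; print("centre",c)
print("proj tab top",proj(a,[*c[:2],.109]),proj(b,[*c[:2],.109]))
h,w=70,110
A=a["frame"][58:128,210:330];B=b["frame"][38:108,295:415]
cv2.imwrite("pics/tab.png",cv2.resize(np.clip(np.hstack([A,B]).astype(float)*1.8,0,255).astype(np.uint8),None,fx=3.3,fy=3.3,interpolation=cv2.INTER_CUBIC)[:,:,::-1])
```

```text
(243.48710166919574, 93.19119878603945) (321.2935251798561, 71.85755395683454) [299.31275168  93.71409396] [  4   4  30  32 745] [377.79746835  72.53544304] [  2   4  31  34 790]
org (array([ 0.51421041, -0.12081558,  0.06479031]), [np.float64(7.226585847938547e-06), np.float64(7.2265858480602764e-06)]) [ 0.5141 -0.1207  0.064 ] [ 0.5142 -0.1208  0.064 ]
gry (array([ 0.52813988, -0.16906813,  0.06375309]), [np.float64(1.2100931540940239e-05), np.float64(1.210093154076177e-05)]) [ 0.5282 -0.1691  0.064 ] [ 0.5281 -0.169   0.064 ]
homeface [ 0.5442 -0.2208  0.0615]
farface [ 0.4835 -0.013   0.0524]
fr corner [ 0.5127 -0.2998  0.0566]
centre [ 0.52115699 -0.14489666  0.064     ]
proj tab top [263.55231867  96.21696447] [353.86614167  71.53450653]
```

View pics/tab.png

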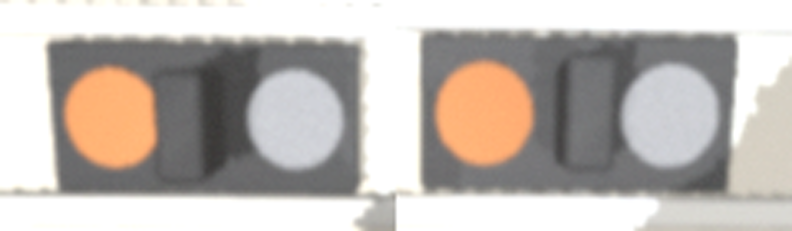

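The tab top is at about (264.5,96) in the first view and (353.8,72) in the second. That matches the projected point at 0.109 m, so the centre (0.5212,-0.1449) and the heights agree. Next I move over the tab.

Converted, 0.03 m / 0.8 = 0.0375, 0.027 m / 0.8 = 0.0338, 0.45 degrees / 180 = 0.0025.

```bash
echo '[[0.025,0.0063,0,0,0,0.0025],[0.0375,0.01,0,0,0,0],[0.0338,0.0083,0,0,0,0],[0.012,0.0025,0.025,0,0,0],[0,0,0.025,0,0,0],[0,0,0.025,0,0,0],[0,0,0,0,0,0],[0,0,0,0,0,0],[0,0,0,0,0,0]]' > rows.txt && python3 shift.py rows.txt 0.045 40
python3 - <<'E'
from station import r, cam, readout; s=readout.get_state(); print(s["tcp_pos"],s["ee_rot"],s["opening"])
E
```

```text
time: 3.6
tcp_pos: [0.5215, -0.1451, 0.1924]
ee_rot: [180.0, -0.1, 16.3]
contact_force: [-0.0, 0.3, 0.1]
opening: 0.0451
grasp_force: 0.0
[ 0.52148777 -0.14509675  0.192427  ] [ 1.79955714e+02 -9.65275562e-02  1.63322990e+01] 0.045101838090581985
```

Converted, 0.025 m / 0.8 = 0.0313, 0.02 m / 0.8 = 0.025.

```bash
echo '[[0,0,0.025,0,0,0],[0,0,0.0313,0,0,0],[0,0,0.0313,0,0,0],[0,0,0.025,0,0,0],[0,0,0.0188,0,0,0],[0,0,0.01,0,0,0],[0,0,0.0063,0,0,0],[0,0,0,0,0,0],[0,0,0,0,0,0]]' > rows.txt && python3 shift.py rows.txt
echo '[[0,0,0,0,0,0],[0,0,0,0,0,0],[0,0,0,0,0,0],[0,0,0,0,0,0],[0,0,0,0,0,0],[0,0,0,0,0,0],[0,0,0,0,0,0]]' > rows.txt && python3 shift.py rows.txt 0.0 40
```

```text
time: 4.5
tcp_pos: [0.5212, -0.1452, 0.0741]
ee_rot: [180.0, -0.1, 16.3]
contact_force: [0.5, -1.2, -0.4]
opening: 0.0448
grasp_force: 0.0
time: 5.2
tcp_pos: [0.521, -0.1455, 0.074]
ee_rot: [180.0, -0.0, 16.3]
contact_force: [-1.2, -0.4, 5.8]
opening: 0.0112
grasp_force: 43.4
```

Gripped. Now I push toward home along tool +y, about 36 mm.

Converted, 0.006 m / 0.8 = 0.0075, 0.005 m / 0.8 = 0.0063.

```bash
echo '[[0,0.0038,0,0,0,0],[0,0.0063,0,0,0,0],[0,0.0075,0,0,0,0],[0,0.0075,0,0,0,0],[0,0.0038,0,0,0,0],[0,0.0025,0,0,0,0],[0,0,0,0,0,0],[0,0,0,0,0,0]]' > rows.txt && python3 shift.py rows.txt
echo '[[0,0.0025,0,0,0,0],[0,0.0025,0,0,0,0],[0,0.0025,0,0,0,0],[0,0.0013,0,0,0,0],[0,0.0013,0,0,0,0],[0,0.0013,0,0,0,0],[0,0,0,0,0,0],[0,0,0,0,0,0]]' > rows.txt && python3 shift.py rows.txt
```

```text
time: 6.0
tcp_pos: [0.5276, -0.1684, 0.074]
ee_rot: [-180.0, -0.0, 16.3]
contact_force: [-2.2, 2.3, 7.5]
opening: 0.0114
grasp_force: 43.8
time: 6.8
tcp_pos: [0.5298, -0.1759, 0.074]
ee_rot: [-179.9, 0.0, 16.4]
contact_force: [-3.5, 4.9, 10.3]
opening: 0.0117
grasp_force: 44.1
```

Converted, 0.001 m / 0.8 = 0.0013.

```bash
echo '[[0,0.0013,0,0,0,0],[0,0.0013,0,0,0,0],[0,0.0013,0,0,0,0],[0,0.0013,0,0,0,0],[0,0,0,0,0,0],[0,0,0,0,0,0]]' > rows.txt && python3 shift.py rows.txt
echo '[[0,0.0013,0,0,0,0],[0,0.0013,0,0,0,0],[0,0,0,0,0,0],[0,0,0,0,0,0]]' > rows.txt && python3 shift.py rows.txt
```

```text
time: 7.4
tcp_pos: [0.5308, -0.1794, 0.074]
ee_rot: [-179.9, 0.0, 16.4]
contact_force: [-4.9, 6.0, 11.0]
opening: 0.0114
grasp_force: 44.2
time: 7.8
tcp_pos: [0.5313, -0.1809, 0.074]
ee_rot: [-179.8, 0.0, 16.4]
contact_force: [-5.2, 5.9, 11.7]
opening: 0.0116
grasp_force: 44.3
```

Converted, 0.001 m / 0.8 = 0.0013.

```bash
echo '[[0,0.0013,0,0,0,0],[0,0.0013,0,0,0,0],[0,0,0,0,0,0],[0,0,0,0,0,0]]' > rows.txt && python3 shift.py rows.txt
echo '[[0,0.0013,0,0,0,0],[0,0.0013,0,0,0,0],[0,0,0,0,0,0],[0,0,0,0,0,0]]' > rows.txt && python3 shift.py rows.txt
```

```text
time: 8.2
tcp_pos: [0.5318, -0.1826, 0.074]
ee_rot: [-179.8, 0.0, 16.4]
contact_force: [-5.3, 6.9, 11.0]
opening: 0.0118
grasp_force: 44.4
time: 8.6
tcp_pos: [0.5318, -0.1828, 0.074]
ee_rot: [-179.7, 0.1, 16.5]
contact_force: [-7.2, 10.8, 14.3]
opening: 0.0115
grasp_force: 44.8
```

The TCP stops and the force jumps, so this is the hard stop. I add a little more push and hold.

Converted, 0.001 m / 0.8 = 0.0013.

```bash
echo '[[0,0.0013,0,0,0,0],[0,0.0013,0,0,0,0],[0,0,0,0,0,0],[0,0,0,0,0,0],[0,0,0,0,0,0],[0,0,0,0,0,0],[0,0,0,0,0,0],[0,0,0,0,0,0],[0,0,0,0,0,0],[0,0,0,0,0,0]]' > rows.txt && python3 shift.py rows.txt
echo '[[0,0,0,0,0,0],[0,0,0,0,0,0],[0,0,0,0,0,0],[0,0,0,0,0,0],[0,0,0,0,0,0],[0,0,0,0,0,0]]' > rows.txt && python3 shift.py rows.txt
python3 - <<'E'
from station import r, cam, readout
import cv2,numpy as np
c=cam.camera("wrist"); cv2.imwrite("pics/w3.png",c["frame"][:,:,::-1])
E
```

```text
time: 9.6
tcp_pos: [0.5319, -0.1829, 0.0739]
ee_rot: [-179.6, 0.1, 16.5]
contact_force: [-10.1, 15.4, 17.4]
opening: 0.0116
grasp_force: 45.4
time: 10.2
tcp_pos: [0.5319, -0.1829, 0.0739]
ee_rot: [-179.6, 0.1, 16.5]
contact_force: [-10.4, 15.5, 18.6]
opening: 0.011
grasp_force: 45.4
```

View pics/w3.png

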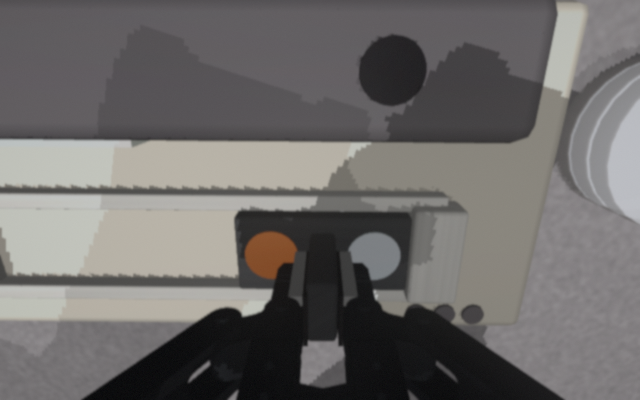

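The slide's right edge (410) touches the stop block, so it is home, held there for 1.5 s. I now draw it back about 48 mm, then go on in small steps while watching the force.

Converted, -0.006 m / 0.8 = -0.0075, -0.005 m / 0.8 = -0.0063.

```bash
echo '[[0,-0.0038,0,0,0,0],[0,-0.0063,0,0,0,0],[0,-0.0075,0,0,0,0],[0,-0.0075,0,0,0,0],[0,-0.0075,0,0,0,0],[0,-0.0075,0,0,0,0],[0,-0.0075,0,0,0,0],[0,-0.0075,0,0,0,0],[0,-0.0063,0,0,0,0],[0,-0.0038,0,0,0,0]]' > rows.txt && python3 shift.py rows.txt
cat > d.py <<'E'
from station import r, cam, readout; import numpy as np
s=readout.get_state(); a=np.radians(16.25); y=np.array([-np.sin(a),np.cos(a)]); x=np.array([np.cos(a),np.sin(a)])
p=s["tcp_pos"][:2]-[.5319,-.1829]; f=s["contact_force"]
print("from home mm",(p@y*1e3).round(1),"lat",(p@x*1e3).round(1),"Fy",(f[:2]@y).round(1),"Fx",(f[:2]@x).round(1),"Fz",f[2].round(1),"grip",s["grasp_force"].round(1),s["ee_rot"].round(2))
E
echo '[[0,0,0,0,0,0],[0,0,0,0,0,0]]' > rows.txt && python3 shift.py rows.txt >/dev/null; python3 d.py
```

```text
time: 11.25
tcp_pos: [0.5196, -0.1406, 0.074]
ee_rot: [179.9, -0.1, 16.3]
contact_force: [0.8, -5.0, 5.2]
opening: 0.0114
grasp_force: 43.4Traceback (most recent call last):
  File "d.py", line 4, in <module>
    print("from home mm",(p@y*1e3).round(1),"lat",(p@x*1e3).round(1),"Fy",(f[:2]@y).round(1),"Fx",(f[:2]@x).round(1),"Fz",f[2].round(1),"grip",s["grasp_force"].round(1),s["ee_rot"].round(2))
                                                                                                                                               ^^^^^^^^^^^^^^^^^^^^^^
AttributeError: 'float' object has no attribute 'round'
```

Converted, -0.0015 m / 0.8 = -0.0019, -0.001 m / 0.8 = -0.0013.

```bash
sed -i 's/s\["grasp_force"\].round(1)/round(s["grasp_force"],1)/' d.py; python3 d.py
echo '[[0,-0.0019,0,0,0,0],[0,-0.0019,0,0,0,0],[0,-0.0013,0,0,0,0],[0,0,0,0,0,0],[0,0,0,0,0,0]]' > rows.txt && python3 shift.py rows.txt >/dev/null; python3 d.py
echo '[[0,-0.0013,0,0,0,0],[0,-0.0013,0,0,0,0],[0,-0.0013,0,0,0,0],[0,0,0,0,0,0]]' > rows.txt && python3 shift.py rows.txt >/dev/null; python3 d.py
echo '[[0,-0.0013,0,0,0,0],[0,-0.0013,0,0,0,0],[0,-0.0013,0,0,0,0],[0,0,0,0,0,0]]' > rows.txt && python3 shift.py rows.txt >/dev/null; python3 d.py
```

```text
from home mm 45.3 lat 0.1 Fy -0.6 Fx -2.1 Fz 8.1 grip 43.8 [ 1.7996e+02 -5.0000e-02  1.6300e+01]
from home mm 48.3 lat 0.0 Fy -3.0 Fx -0.4 Fz 6.4 grip 43.6 [ 1.799e+02 -7.000e-02  1.627e+01]
from home mm 51.4 lat 0.1 Fy -2.9 Fx -0.4 Fz 6.3 grip 43.6 [ 1.799e+02 -7.000e-02  1.627e+01]
from home mm 54.2 lat 0.1 Fy -3.6 Fx -0.9 Fz 6.5 grip 43.6 [ 1.799e+02 -8.000e-02  1.627e+01]
```

Converted, -0.001 m / 0.8 = -0.0013, -0.0005 m / 0.8 = -0.0006.

```bash
echo '[[0,-0.0013,0,0,0,0],[0,-0.0013,0,0,0,0],[0,-0.0006,0,0,0,0],[0,0,0,0,0,0]]' > rows.txt && python3 shift.py rows.txt >/dev/null; python3 d.py
echo '[[0,-0.0013,0,0,0,0],[0,-0.0013,0,0,0,0],[0,-0.0006,0,0,0,0],[0,0,0,0,0,0]]' > rows.txt && python3 shift.py rows.txt >/dev/null; python3 d.py
```

```text
from home mm 56.6 lat 0.0 Fy -3.7 Fx -1.4 Fz 7.6 grip 43.5 [ 1.7989e+02 -8.0000e-02  1.6260e+01]
from home mm 59.1 lat 0.1 Fy -4.3 Fx -0.3 Fz 5.4 grip 43.5 [ 1.7989e+02 -8.0000e-02  1.6260e+01]
```

Converted, -0.001 m / 0.8 = -0.0013, -0.0005 m / 0.8 = -0.0006.

```bash
echo '[[0,-0.0013,0,0,0,0],[0,-0.0013,0,0,0,0],[0,-0.0006,0,0,0,0],[0,0,0,0,0,0]]' > rows.txt && python3 shift.py rows.txt >/dev/null; python3 d.py
echo '[[0,-0.0013,0,0,0,0],[0,-0.0013,0,0,0,0],[0,-0.0006,0,0,0,0],[0,0,0,0,0,0]]' > rows.txt && python3 shift.py rows.txt >/dev/null; python3 d.py
```

```text
from home mm 61.7 lat 0.0 Fy -4.3 Fx -0.2 Fz 6.1 grip 43.5 [ 1.7989e+02 -8.0000e-02  1.6260e+01]
from home mm 64.2 lat 0.1 Fy -4.2 Fx -0.9 Fz 6.2 grip 43.6 [ 1.799e+02 -8.000e-02  1.627e+01]
```

```bash
echo '[[0,-0.0013,0,0,0,0],[0,-0.0013,0,0,0,0],[0,-0.0006,0,0,0,0],[0,0,0,0,0,0]]' > rows.txt && python3 shift.py rows.txt >/dev/null; python3 d.py
echo '[[0,-0.0013,0,0,0,0],[0,-0.0013,0,0,0,0],[0,-0.0006,0,0,0,0],[0,0,0,0,0,0]]' > rows.txt && python3 shift.py rows.txt >/dev/null; python3 d.py
```

```text
from home mm 66.6 lat 0.1 Fy -4.2 Fx -0.6 Fz 6.3 grip 43.5 [ 1.7989e+02 -8.0000e-02  1.6260e+01]
from home mm 69.2 lat 0.1 Fy -4.7 Fx -1.5 Fz 6.7 grip 43.5 [ 1.7989e+02 -8.0000e-02  1.6270e+01]
```

Converted, -0.001 m / 0.8 = -0.0013, -0.0005 m / 0.8 = -0.0006.

```bash
echo '[[0,-0.0013,0,0,0,0],[0,-0.0013,0,0,0,0],[0,-0.0006,0,0,0,0],[0,0,0,0,0,0]]' > rows.txt && python3 shift.py rows.txt >/dev/null; python3 d.py
echo '[[0,-0.0013,0,0,0,0],[0,-0.0013,0,0,0,0],[0,-0.0006,0,0,0,0],[0,0,0,0,0,0]]' > rows.txt && python3 shift.py rows.txt >/dev/null; python3 d.py
```

```text
from home mm 72.7 lat 0.1 Fy -1.0 Fx -1.7 Fz 7.6 grip 43.8 [ 1.7996e+02 -6.0000e-02  1.6290e+01]
from home mm 75.2 lat 0.1 Fy -1.7 Fx -0.6 Fz 8.2 grip 43.7 [ 1.7996e+02 -6.0000e-02  1.6300e+01]
```

The slide is being pulled forward, so it is entering the notch. I take finer steps.

Converted, -0.0005 m / 0.8 = -0.0006.

```bash
echo '[[0,-0.0006,0,0,0,0],[0,-0.0006,0,0,0,0],[0,0,0,0,0,0],[0,0,0,0,0,0]]' > rows.txt && python3 shift.py rows.txt >/dev/null; python3 d.py
echo '[[0,-0.0006,0,0,0,0],[0,-0.0006,0,0,0,0],[0,0,0,0,0,0]]' > rows.txt && python3 shift.py rows.txt >/dev/null; python3 d.py
```

```text
from home mm 75.5 lat 0.1 Fy -3.3 Fx -0.7 Fz 7.1 grip 43.6 [ 1.7992e+02 -7.0000e-02  1.6280e+01]
from home mm 75.8 lat 0.1 Fy -5.0 Fx -1.6 Fz 6.3 grip 43.4 [ 1.7987e+02 -9.0000e-02  1.6250e+01]
```

Converted, -0.0005 m / 0.8 = -0.0006.

```bash
echo '[[0,-0.0006,0,0,0,0],[0,-0.0006,0,0,0,0],[0,0,0,0,0,0],[0,0,0,0,0,0]]' > rows.txt && python3 shift.py rows.txt >/dev/null; python3 d.py
echo '[[0,0.0013,0,0,0,0],[0,0.0013,0,0,0,0],[0,0.0006,0,0,0,0],[0,0,0,0,0,0],[0,0,0,0,0,0]]' > rows.txt && python3 shift.py rows.txt >/dev/null; python3 d.py
```

```text
from home mm 76.1 lat 0.1 Fy -7.9 Fx -0.7 Fz 4.5 grip 43.3 [ 1.7983e+02 -1.0000e-01  1.6220e+01]
from home mm 75.5 lat 0.1 Fy -1.8 Fx -0.5 Fz 7.7 grip 43.7 [ 1.7995e+02 -6.0000e-02  1.6290e+01]
```

The resistance of 7.9 N is well above the drag and it is stuck at about 75.5 mm, so the slide sits in the notch. The load is now off. I hold briefly and hand in.

```bash
echo '[[0,0,0,0,0,0],[0,0,0,0,0,0],[0,0,0,0,0,0],[0,0,0,0,0,0],[0,0,0,0,0,0],[0,0,0,0,0,0]]' > rows.txt && python3 shift.py rows.txt; python3 d.py; python3 -c "
from station import r, cam, readout; print(r.job_done())"
```

```text
time: 18.15
tcp_pos: [0.5108, -0.1103, 0.0739]
ee_rot: [180.0, -0.1, 16.3]
contact_force: [-0.6, -1.9, 8.0]
opening: 0.0117
grasp_force: 43.7
from home mm 75.6 lat 0.1 Fy -1.7 Fx -1.1 Fz 8.0 grip 43.7 [ 1.7995e+02 -6.0000e-02  1.6300e+01]
the job is handed in; nothing more can be done
None
```

I held the slide pressed home against the stop for about 1.5 s, drew it back until it caught in the notch about 75.5 mm from home, and handed the job in at 18 s still gripping the tab; no verdict was returned, and I did not re-check the bystanders by camera.

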